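# Peel the empty tray off the stack and present its label to the scanner

## Task

The trays in the stack cling together: take hold of the empty top tray at one corner, peel that corner up while the opposite corner stays down in the stack, then take the tray off without lifting the full tray under it. Hold it level over the flat scanner, label centred above the window and about 6 cm over the glass, and finish while still holding it there, the tray touching nothing but the gripper. Leave everything else on the bench where it is.

Things in the scene. Friction and masses are not known exactly. Their poses are not given: they have to be found in the camera images.
- top_tray: the empty tray on top of the stack: black thermoformed tray 220 x 160 x 48 mm, about 0.11 kg, oblong with four 45-degree cut corners. Origin: centre of its underside; x along the 220 mm side, z up. Lower well drawn in by 5 to 8 mm; at 22 mm height an outward shoulder that stands on the rim of the tray below and juts 96 mm from the tray's axis at the cut corners; upright wall above
- full_tray: the tray under it, same form, with twelve steel bushes, about 0.96 kg, loose in the stack; origin as top_tray's and 26 mm below it. Snap buttons in its four corners hold top_tray with about 3 N each: together more than its weight, so a level pull lifts it too; one at a time they let go (after 8 mm of rise there). With the far corner's shoulder kept down as pivot, all are free by 0.2 rad of tilt
- stack: the two lowest trays of the stack of four, fast on the table. Origin: centre of the underside on the table; x along the 220 mm side. full_tray sits with its origin 52 mm above this one, so the rim of top_tray is 126 mm above the table
- tray_label (a point): centre of the white 60 x 40 mm code label under top_tray's floor: the tray's origin, facing down. The tray's rim (48 mm up) is a hollow fold 11 mm thick, pinched from above with one finger inside, one outside: upright inner wall (198 x 138 mm inside), clear 23 mm deep down to a 10 mm ledge; outer skirt 16 mm deep. Cut corners are flat faces 51 mm long inside
- tray_corner0 (a point): top_tray: middle of the rim's top face at one cut corner, at (+85, +55, 48) mm in the tray's frame; that corner's flat face looks along (+1, +1, 0); the opposite corner is tray_corner2
- tray_corner1 (a point): top_tray: middle of the rim's top face at one cut corner, at (-85, +55, 48) mm in the tray's frame; that corner's flat face looks along (-1, +1, 0); the opposite corner is tray_corner3
- tray_corner2 (a point): top_tray: middle of the rim's top face at one cut corner, at (-85, -55, 48) mm in the tray's frame; that corner's flat face looks along (-1, -1, 0); the opposite corner is tray_corner0
- tray_corner3 (a point): top_tray: middle of the rim's top face at one cut corner, at (+85, -55, 48) mm in the tray's frame; that corner's flat face looks along (+1, -1, 0); the opposite corner is tray_corner1
- scanner: flat code scanner, dark grey box 150 x 170 x 40 mm fast on the table, its glass window facing up. Origin: centre of the underside
- scan_window (a point): centre of the scanner's glass window (86 x 102 mm), on its top face 40 mm above the table; z up
- marker: white marker pen with a black cap, 130 mm long, 18 mm thick, lying between the stack and the scanner
- adapter: black power adapter brick, 110 x 50 x 30 mm, lying between the stack and the scanner
- tape: roll of paper tape, 84 mm across, 19 mm high, lying flat in the middle, nearest the robot
- screwdriver: screwdriver with a grey handle, about 200 mm long, lying to the left
- jar: small lidded jar of screws, 44 mm across, 50 mm high, standing to the right
Mind the look-alikes: they are no part of the job. Of the things shaped like the screwdriver, the grey one is meant. Several things have the shape of the marker; the one meant has the colours described above.

How it is judged:
On the way, in this order (a step that is already met when the one before it is completed fails the run):
1. one corner of the top tray is peeled up (over 15 mm) while the opposite corner still sits in the stack (under 5 mm up) (((z of tray_corner0 in the frame of full_tray above 0.089 m and z of tray_corner2 in the frame of full_tray below 0.079 m) or (z of tray_corner1 in the frame of full_tray above 0.089 m and z of tray_corner3 in the frame of full_tray below 0.079 m) or (z of tray_corner2 in the frame of full_tray above 0.089 m and z of tray_corner0 in the frame of full_tray below 0.079 m) or (z of tray_corner3 in the frame of full_tray above 0.089 m and z of tray_corner1 in the frame of full_tray below 0.079 m))), for 0.1 s.
2. the top tray is off the stack (z of each of tray_corner0, tray_corner1, tray_corner2, tray_corner3 in the frame of stack above 0.165 m), for 0.1 s.
At the end, for the whole second after the job is handed in: the top tray is held in the fingers, still, level within 7 degrees, its label within 25 mm of the window's middle in plan and 35 to 90 mm above the glass, touching nothing on the bench; the full tray is still seated (within 6 mm in height, 8 mm sideways, 3 degrees) (horizontal distance between tray_label and scan_window below 0.025 m and z of tray_label in the frame of scan_window between 0.035 and 0.09 m and angle between top_tray's own z axis and vertical below 0.12 rad and linear speed of top_tray below 0.03 m/s and contact force between top_tray and the fingers above 0.5 N and contact force between top_tray and scanner below 0.1 N and contact force between top_tray and full_tray below 0.1 N and contact force between top_tray and stack below 0.1 N and z of full_tray in the frame of stack below 0.058 m and horizontal distance between full_tray and stack below 0.008 m and angle between full_tray's own z axis and vertical below 0.05 rad and contact force between top_tray and marker below 0.1 N and contact force between top_tray and adapter below 0.1 N and contact force between top_tray and tape below 0.1 N and contact force between top_tray and screwdriver below 0.1 N and contact force between top_tray and jar below 0.1 N); the arm keeps its last pose, push and grip.
It fails at once if the full tray is lifted out of its seat (over 12 mm) (z of full_tray in the frame of stack above 0.064 m).
It fails at once if something else on the bench is moved (over 25 mm) (distance of any of marker, adapter, tape, screwdriver, jar from where it was at the start of the episode above 0.025 m).
It also fails if it takes over 51 s, if anything falls off the work surface, if the arm or the gripper's body presses on something with over 40 N, if the wrist force passes 120 N, or if a joint passes its speed limit or range.

## Robot

A 6-joint arm with a two-finger parallel gripper is mounted at the origin on the work surface. World frame = base frame: x ahead of the robot, y to its left, z up, the work surface at z = 0. Lengths are in m, angles in rad, forces in N, time in s.
With the tool pointing down it reaches from about 0.425 to 0.95 m from the base axis. Payload 3.5 kg.
Tool frame: the origin (TCP) lies at the very end of the fingers, on their centre line; the grasp point (between the pads) lies 19 mm behind it (tcp_to_grasp is the distance from the TCP to the grasp point, in m); z points along the fingers, y is the direction in which the jaws open and shut (so a half turn about z gives the same grasp; the last joint's range is limited). The gripper opens to 85 mm and grips with 20 to 120 N. Pads are 22 mm wide; open, the fingers measure 114 mm over their backs; the gripper's body (76 mm by 85 mm) begins 54 mm behind the grasp point. The pads swing forward as they close: fully open they stand 13 mm farther back than shut.
Start: joints at [-1.293, 0.286, 1.577, -0, 1.279, -0.15], TCP at [0.28, -0.614, 0.231] pointing down, gripper open.
Joint ranges: [-2.77, 2.77], [-0.9, 2.22], [0.21, 2.48], [-1.53, 4.67], [0.24, 2.81], [-2.84, 2.84]. Speed limits (rad/s): [2.79, 2.79, 3.14, 3.14, 3.14, 3.14].

## Interface

Orientations are given as a unit quaternion [x, y, z, w].
In Python, from plant import * gives the robot as it stands. The module is installed in compiled form; this text tells all that it offers.
- The arm moves only by the tool arm_command, never from a script. Its argument "steps" is a list of rows, each a list of 3 entries, a list of its own where there are three numbers: the turn, a rotation vector about the tool's x, y, z in rad, then the shift along the tool's x, y, z in m, then the gripper command: -1 is shut, 1 is fully open, values between are in proportion. A call has 1 to 12 rows; each row is the pose to reach, as a shift and turn from the pose measured when the call began, along the tool's axes at that moment; what a row does not reach only later rows make up. A row lasts 1/8 s, in which the tool goes at most 62.5 mm and 10.7 degrees, less where a joint would pass 70% of its speed; a pose out of reach is approached as far as the arm can. A call with a gripper value outside its range is refused whole. The fingers move at their own pace and stop on an object; "force" is the grip in N (left out, the last holds). Time passes only in rows, so rows that repeat a pose let the fingers close. It gives the time, the measured TCP pose, the force and the opening at its end, in the units of the state.
- get_state(): the state, without advancing time (a new reading comes with each control period).
- read_camera(name): name is "scene" or "top" or "wrist"; returns a dict with "frame" (384x512x3 uint8, red, green, blue), "vfov" (degrees; the focal length in pixels is half the picture's height over the tangent of half this angle, whatever the lens; pixels are square), "cx", "cy" (the principal point, pixels), "position" and "rotation" of the camera in the world; the wrist camera has in their place "mount" (4x4, takes a point from camera to tool coordinates, whose origin is the TCP and whose axes are the flange's). Camera axes: x right, y up, looking along -z (the intrinsics and any distortion apply to the point x, -y, -z); pixel columns grow to the right and rows downward; lengths in m; the calibration is good to about 2 mm. A picture is of the moment at which its call begins: read the wrist's pose just before it. There is no depth.
- sign_off(): hands the job in, once; it reports no verdict.
The state is a dict: "time": time; "qpos": joint angles; "dq": joint speeds; "joint_efforts": joint torques, N m; "eef_pos": TCP position; "tcp_rot": TCP orientation; "contact_force": force on the tool from outside, world axes, zero at the start; "wrist_torque": the same for the moment, N m; "opening": opening from 0.0 (shut) to 1.0 (fully open).
Only numpy, scipy, OpenCV 4.12 (cv2) and the standard library are available. Lean on these libraries where they do the work, as an engineer would, in place of code of your own. Each camera call takes 0.05 s, during which the arm holds its last target.

## Working session

There is one attempt and no reset: what is moved stays moved. The work goes in short steps, Python scripts to look and compute and a tool call to move; the robot and the scene stay as the last step left them, time stands still between calls to the robot, and variables do not carry over. Pictures are saved under pics/ and viewed, and the job is handed in when it is done.

Besides the shell and the picture viewer there is one more tool, called after "Request:" as name(argument=value, ...), one argument or row to a line, values as JSON. arm_command: Moves the arm, as the interface text tells. Its arguments: {"type":"object","properties":{"steps":{"type":"array"},"force":{"type":"number"}},"required":["steps"]}

```bash
mkdir -p pics
python3 - <<'E'
from plant import *
import cv2,numpy as np
s=get_state();print(s)
for n in ["scene","top","wrist"]:
    c=read_camera(n)
    print({k:v for k,v in c.items() if k!="frame"})
    cv2.imwrite(f"pics/{n}0.png",c["frame"][:,:,::-1])
E
```

```text
{'time': 0.0, 'qpos': array([-1.29303399e+00,  2.87211335e-01,  1.57816693e+00,  2.71799261e-05,
        1.27857780e+00, -1.49994209e-01]), 'dq': array([ 0.00180294,  0.00163271, -0.00219943,  0.00093007, -0.00070887,
        0.00030089]), 'joint_efforts': array([-2.46883542e-05, -4.05981374e+01, -2.92626500e+01, -1.81544697e-04,
        5.77920568e-03, -1.02659786e-05]), 'eef_pos': array([ 0.27986775, -0.6135361 ,  0.22992217]), 'tcp_rot': array([ 9.77215249e-01,  2.12247406e-01, -6.24581440e-05, -1.18012553e-03]), 'contact_force': array([ 0.41593128,  0.57022181, -0.22158096]), 'wrist_torque': array([ 0.03324498,  0.02245079, -0.03808549]), 'opening': 0.9996095320624481}
{'vfov': 45.29869071463485, 'cx': 253.59835532793335, 'cy': 190.125509508614, 'position': array([ 1.30263896, -0.46069914,  1.15390615]), 'rotation': array([0.30685216, 0.18866547, 0.46684206, 0.80765437])}
{'vfov': 43.14861136344006, 'cx': 255.81269323472515, 'cy': 193.6464137857546, 'position': array([0.18364953, 0.02333946, 1.52088067]), 'rotation': array([-0.06058488,  0.07512541,  0.70855883, -0.69902077])}
{'vfov': 66.14146972845555, 'cx': 254.36106625545216, 'cy': 183.2500732552649, 'mount': array([[ 1.16332469e-05,  9.63454501e-01,  2.67872029e-01,
         6.71225664e-02],
       [ 9.99999787e-01, -1.86101674e-04,  6.25922949e-04,
         6.83499677e-04],
       [ 6.52899716e-04,  2.67871965e-01, -9.63454298e-01,
        -1.43675816e-01],
       [ 0.00000000e+00,  0.00000000e+00,  0.00000000e+00,
         1.00000000e+00]])}
```

View pics/scene0.png

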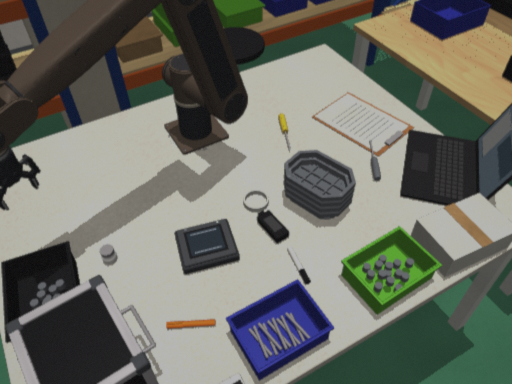

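View pics/top0.png

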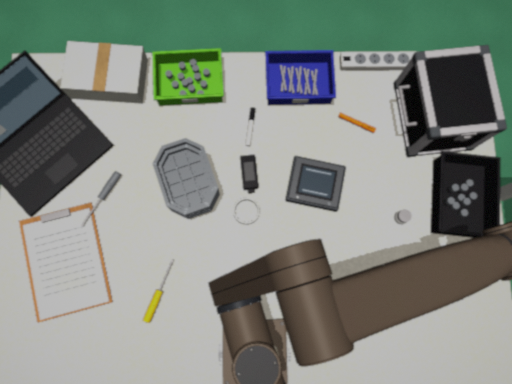

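View pics/wrist0.png

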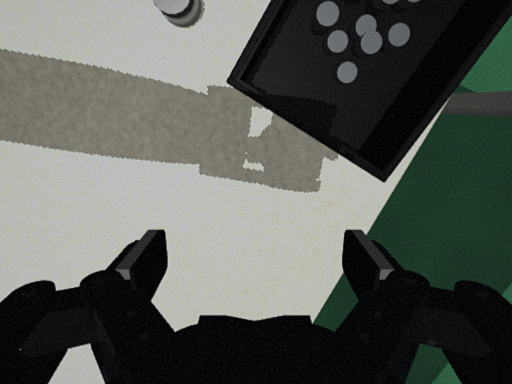

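Candidates for the stack: the dark grey cut-corner stack, top (187,178) and scene (318,183). Others are the black bin of discs, top (467,195), and the green and blue bins. Only the first has cut corners. The scanner is at top (316,183). I'll check both in close crops.

```bash
cat > h.py <<'E'
from plant import *
import cv2,numpy as np
from scipy.spatial.transform import Rotation as R
def campose(c,st=None):
    if "mount" in c:
        T=np.eye(4);T[:3,:3]=R.from_quat(st["tcp_rot"]).as_matrix();T[:3,3]=st["eef_pos"]
        T=T@c["mount"];return T[:3,:3],T[:3,3]
    return R.from_quat(c["rotation"]).as_matrix(),np.array(c["position"])
def ray(c,uv,st=None):
    f=192/np.tan(np.radians(c["vfov"])/2);M,p=campose(c,st)
    d=np.array([(uv[0]-c["cx"])/f,-(uv[1]-c["cy"])/f,-1]);d=M@d
    return p,d/np.linalg.norm(d)
def onz(c,uv,z,st=None):
    p,d=ray(c,uv,st);return p+d*(z-p[2])/d[2]
def tri(rs):
    A=0;b=0
    for p,d in rs:
        P=np.eye(3)-np.outer(d,d);A=A+P;b=b+P@p
    x=np.linalg.solve(A,b);return x,[np.linalg.norm((np.eye(3)-np.outer(d,d))@(x-p)) for p,d in rs]
def proj(c,X,st=None):
    f=192/np.tan(np.radians(c["vfov"])/2);M,p=campose(c,st)
    q=M.T@(np.asarray(X)-p);return np.array([c["cx"]+f*q[0]/-q[2],c["cy"]-f*q[1]/-q[2]])
def crop(img,x0,y0,x1,y1,k,name):
    a=cv2.resize(img[y0:y1,x0:x1],None,fx=k,fy=k,interpolation=cv2.INTER_CUBIC);a=a[:,:,::-1].copy()
    for x in range((x0//10+1)*10,x1,10):
        cv2.line(a,((x-x0)*k,0),((x-x0)*k,6 if x%50 else 14),(0,0,255),1);cv2.putText(a,str(x),((x-x0)*k,22),0,.35,(0,0,255),1)
    for y in range((y0//10+1)*10,y1,10):
        cv2.line(a,(0,(y-y0)*k),(6,(y-y0)*k),(0,0,255),1);cv2.putText(a,str(y),(8,(y-y0)*k+4),0,.35,(0,0,255),1)
    cv2.imwrite(name,np.clip(a*1.0,0,255).astype(np.uint8))
E
python3 - <<'E'
from h import *
a=cv2.imread("pics/top0.png")[:,:,::-1];b=cv2.imread("pics/scene0.png")[:,:,::-1]
crop(a,140,130,240,225,6,"pics/c1.png");crop(a,275,145,355,220,7,"pics/c2.png")
crop(b,270,140,370,225,6,"pics/c3.png");crop(b,165,205,255,280,7,"pics/c4.png")
E
```

```text
(no output)
```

View pics/c1.png

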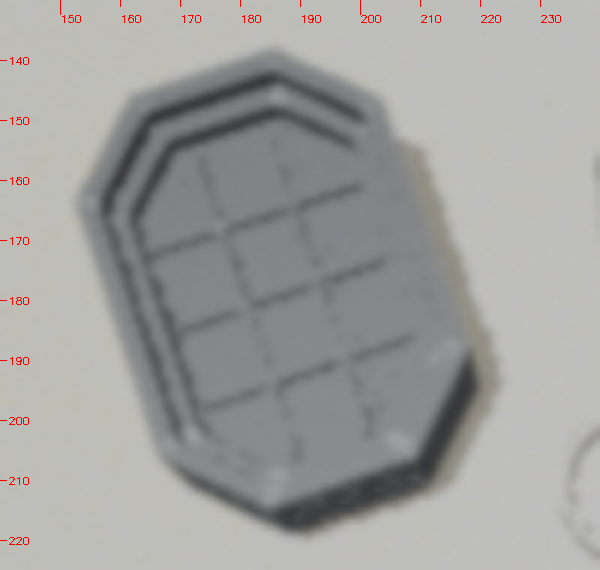

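View pics/c2.png

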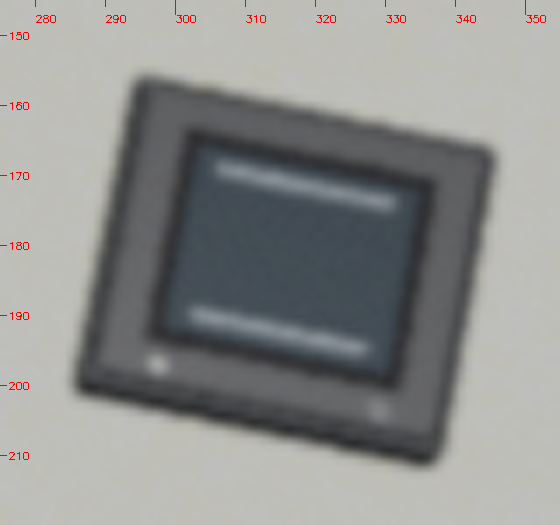

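View pics/c3.png

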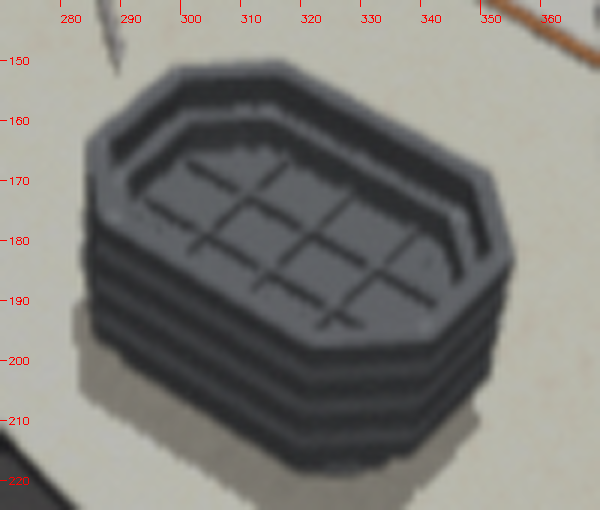

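View pics/c4.png

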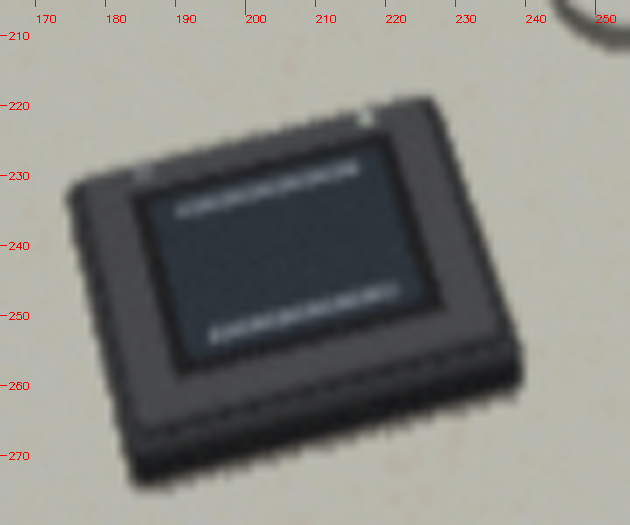

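```bash
cat > fit.py <<'E'
from h import *
from scipy.optimize import least_squares
top=read_camera("top");sc=read_camera("scene")
a=[(162.5,146),(185,138.5),(203,147),(217.5,187.5),(208.5,206),(184,214),(167,207),(153.5,163.5)]
b=[(299,151),(315.5,150.5),(350,168.5),(354,183),(342,195.5),(320,198),(285,176),(284,163)]
print([onz(top,u,.126).round(3)[:2].tolist() for u in a]);print([onz(sc,u,.126).round(3)[:2].tolist() for u in b])
P=np.array([(67.8,80),(110,37.8),(110,-37.8),(67.8,-80),(-67.8,-80),(-110,-37.8),(-110,37.8),(-67.8,80)])/1e3
def sim(p):
    c,s=np.cos(p[3]),np.sin(p[3]);return np.c_[P@np.array([[c,s],[-s,c]])+p[:2],np.full(8,p[2])]
def match(c,uv,X):
    pr=np.array([proj(c,x) for x in X]);
    d=np.linalg.norm(pr[:,None]-np.array(uv)[None],axis=2);return (pr-np.array(uv)[d.argmin(1)]).ravel()
for yaw in [-.3,1.2]:
  for v in ["both","top"]:
    f=lambda p:np.r_[match(top,a,sim(p)), match(sc,b,sim(p)) if v=="both" else [1000*(p[2]-.126)]]
    best=min((least_squares(f,[.53,.21,.126,yaw+d],x_scale=.01) for d in np.arange(0,1.57,.3)),key=lambda r:r.cost)
    print(v,best.cost,best.x, np.abs(best.fun).max())
w1=[(301.5,163.5),(336.5,171),(331,200.5),(296,193)]
w2=[(184,232.5),(219.5,223.5),(227.5,249.5),(190.5,259)]
X1=np.array([onz(top,u,.04) for u in w1]);X2=np.array([onz(sc,u,.04) for u in w2]);print(X1.round(4),X2.round(4),X1.mean(0),X2.mean(0))
e=lambda w:np.array(cv2.fitEllipse is None and 0)
print(tri([ray(top,np.mean(w1,0)),ray(sc,np.mean(w2,0))]))
for n,u in [("marker",(250,127)),("markcap",(252,110)),("adap",(249,173)),("tape",(247,211)),("sd",(102,199)),("jar",(402,216))]:
    print(n,onz(top,u,.02).round(3))
E
python3 fit.py
```

```text
[[0.602, 0.268], [0.625, 0.201], [0.598, 0.147], [0.475, 0.104], [0.42, 0.131], [0.397, 0.201], [0.419, 0.251], [0.549, 0.293]]
[[0.407, 0.195], [0.433, 0.243], [0.556, 0.288], [0.611, 0.261], [0.634, 0.199], [0.609, 0.137], [0.48, 0.096], [0.43, 0.124]]
both 7.818763521818104 [0.51253099 0.20012271 0.1157412  0.32835284] 1.1339591485549931
top 4.823963796735956 [0.51078733 0.19954364 0.12583345 0.32827312] 1.4131324516908421
both 856.7809109562222 [0.52810873 0.20614372 0.11413042 2.87521911] 22.530707667354335
top 494.00996974926056 [0.51052418 0.19876119 0.12505141 1.90856022] 13.458932257188167
[[ 0.5668 -0.155   0.04  ]
 [ 0.5413 -0.2645  0.04  ]
 [ 0.4473 -0.2429  0.04  ]
 [ 0.4723 -0.1347  0.04  ]] [[ 0.457  -0.2471  0.04  ]
 [ 0.4805 -0.1386  0.04  ]
 [ 0.5788 -0.1618  0.04  ]
 [ 0.5544 -0.2695  0.04  ]] [ 0.5069139  -0.19927509  0.04      ] [ 0.51766971 -0.20425607  0.04      ]
(array([ 0.50942941, -0.20156244,  0.02658106]), [np.float64(0.00031141293989618633), np.float64(0.0003114129398961704)])
marker [0.695 0.005 0.02 ]
markcap [ 0.753 -0.002  0.02 ]
adap [0.543 0.011 0.02 ]
tape [0.421 0.018 0.02 ]
sd [0.464 0.471 0.02 ]
jar [ 0.399 -0.468  0.02 ]
```

```bash
cat >> h.py <<'E'
def rel(p,Rm,st=None):
    st=st or get_state();C=R.from_quat(st["tcp_rot"])
    return (C.inv()*Rm).as_rotvec().round(4).tolist(),C.inv().apply(np.asarray(p)-st["eef_pos"]).round(4).tolist()
def down(ax): # tool x azimuth (rad), z down
    c,s=np.cos(ax),np.sin(ax);return R.from_matrix(np.array([[c,s,0],[s,-c,0],[0,0,-1]]).T)
E
python3 - <<'E'
from h import *
yaw=.3283;n=np.pi/2+yaw-np.pi/4
print(rel([.575,.16,.36],down(n)))
E
```

```text
([-0.001, -0.0005, -0.6859], [0.5895, -0.5819, -0.1286])
```

Request:
arm_command(
  steps=[
    [[0,0,0],[0.03,-0.03,-0.06],1],
    [[0,0,-0.15],[0.07,-0.07,-0.1],1],
    [[0,0,-0.3],[0.12,-0.12,-0.129],1],
    [[0,0,-0.45],[0.16,-0.16,-0.129],1],
    [[0,0,-0.6],[0.2,-0.2,-0.129],1],
    [[0,0,-0.686],[0.24,-0.24,-0.129],1],
    [[0,0,-0.686],[0.28,-0.28,-0.129],1],
    [[0,0,-0.686],[0.32,-0.32,-0.129],1],
    [[0,0,-0.686],[0.36,-0.36,-0.129],1],
    [[0,0,-0.686],[0.4,-0.4,-0.129],1],
    [[0,0,-0.686],[0.44,-0.44,-0.129],1],
    [[0,0,-0.686],[0.48,-0.48,-0.129],1],
  ],
  force=100,
)

```text
time: 1.75
eef_pos: [0.5179, 0.0238, 0.3604]
tcp_rot: [0.849, 0.529, 0.0, -0.0]
contact_force: [0.2, -0.9, 0.4]
opening: 1.002
```

Run:
```python
from h import *
yaw=.3283;n=np.pi/2+yaw-np.pi/4
print(get_state());print(rel([.575,.16,.36],down(n)))
```

```text
{'time': 1.75, 'qpos': array([-1.50436928e-01, -1.36350792e-01,  1.79271100e+00,  8.38759948e-04,
        1.48498838e+00,  3.06337989e-01]), 'dq': array([ 0.8950161 ,  0.37770711, -0.33343642, -0.00227329, -0.04821672,
        0.88728251]), 'joint_efforts': array([ -2.66435333, -27.46733129, -29.48450625,   0.05979121,
         0.14043218,  -0.47075417]), 'eef_pos': array([0.51789965, 0.02375898, 0.36043824]), 'tcp_rot': array([ 8.48858088e-01,  5.28620617e-01,  3.64303419e-04, -2.38258536e-04]), 'contact_force': array([ 0.15594306, -0.92048708,  0.44386951]), 'wrist_torque': array([-0.01213652, -0.01795112,  0.00263706]), 'opening': 1.0021216806430508}
([-0.0, -0.0009, 0.0003], [0.1475, -0.0089, 0.0006])
```

Request:
arm_command(
  steps=[
    [[0,0,0],[0.045,-0.003,0],1],
    [[0,0,0],[0.09,-0.006,0],1],
    [[0,0,0],[0.13,-0.009,0],1],
    [[0,0,0],[0.147,-0.009,0],0.4],
    [[0,0,0],[0.147,-0.009,0],0.4],
    [[0,0,0],[0.147,-0.009,0],0.4],
  ],
)

```text
time: 2.5
eef_pos: [0.5745, 0.1586, 0.3606]
tcp_rot: [0.849, 0.528, 0.0, -0.0]
contact_force: [0.1, -0.2, 0.6]
opening: 0.705
```

Run:
```python
from h import *
import pickle
st=get_state();c=read_camera("wrist");pickle.dump((st,c),open("w1.pkl","wb"));print(st["eef_pos"],st["dq"].round(3),st["opening"])
cv2.imwrite("pics/w1.png",c["frame"][:,:,::-1])
yaw=.3283
print([proj(c,[.609,.175,.126],st)])
```

```text
[0.5744847  0.15860439 0.36058024] [-0.008 -0.007  0.002  0.002 -0.002  0.002] 0.7047027887320572
[array([273.07257107, 131.58545425])]
```

View pics/w1.png

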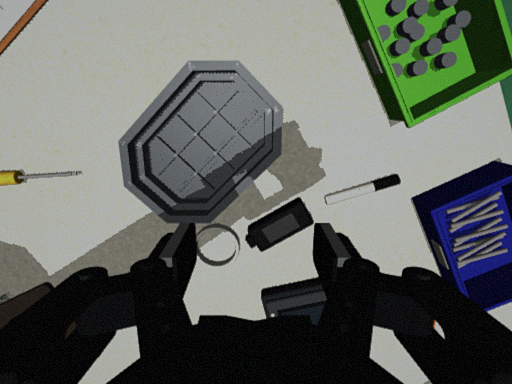

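Run:
```python
from h import *
a=cv2.imread("pics/w1.png")[:,:,::-1]
crop(np.clip(a*1.5,0,255).astype(np.uint8),108,50,208,150,6,"pics/d1.png")
crop(np.clip(a*1.5,0,255).astype(np.uint8),200,50,300,150,6,"pics/d2.png")
crop(np.clip(a*2.,0,255).astype(np.uint8),108,135,208,230,6,"pics/d3.png")
crop(np.clip(a*2.,0,255).astype(np.uint8),200,135,300,230,6,"pics/d4.png")
```

```text
(no output)
```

View pics/d1.png

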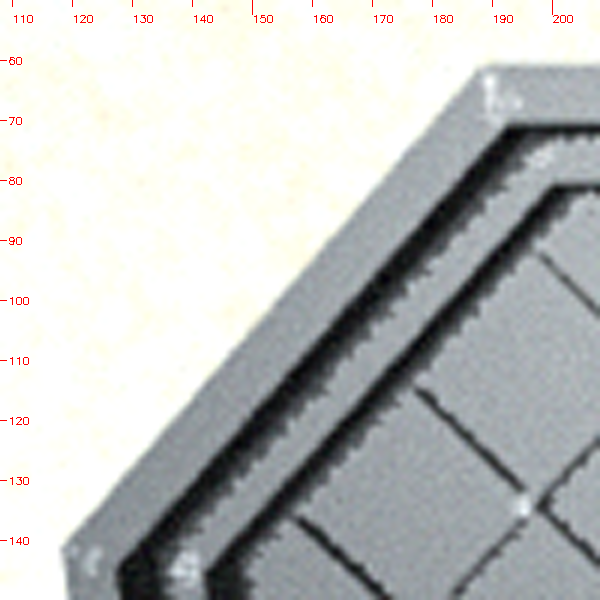

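View pics/d2.png

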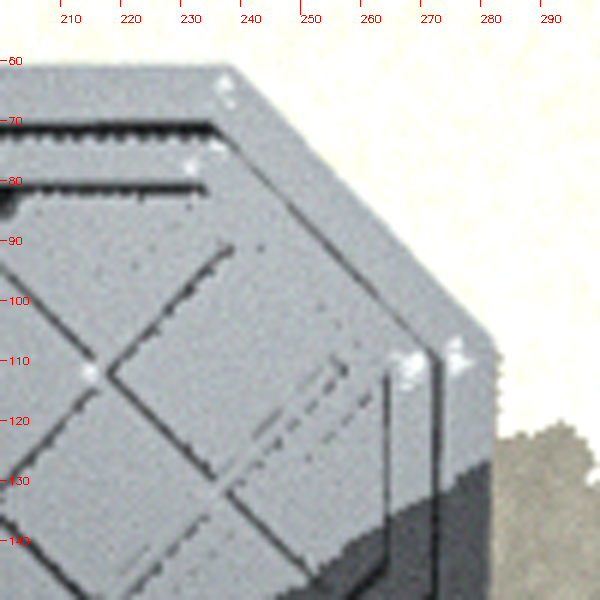

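View pics/d3.png

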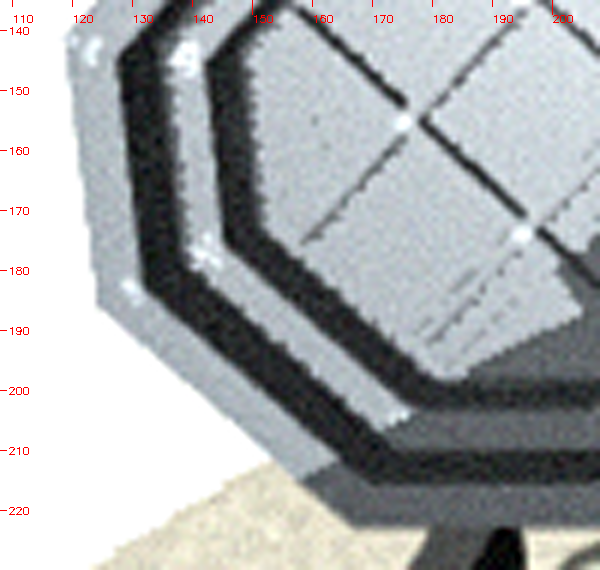

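View pics/d4.png

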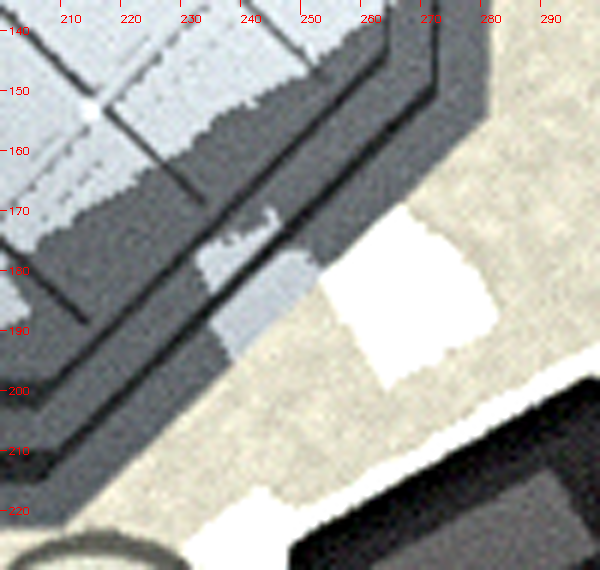

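```bash
cat > fit2.py <<'E'
import io,contextlib
with contextlib.redirect_stdout(io.StringIO()):
    from fit import *
import pickle
st,w=pickle.load(open("w1.pkl","rb"))
v=[(188,60.5),(118.5,140.8),(238.7,60.5),(282.2,107.2),(124.2,185.8),(167.2,222.8),(210.8,222.5),(281.2,154.2)]
def matchw(X):
    pr=np.array([proj(w,x,st) for x in X]);d=np.linalg.norm(pr[:,None]-np.array(v)[None],axis=2);return (pr-np.array(v)[d.argmin(1)]).ravel()
def run(name,f):
    r=least_squares(f,[.511,.2,.12,.328],x_scale=.01);print(name,r.x.round(4),np.abs(r.fun).max().round(2));return r
run("wrist",lambda p:matchw(sim(p)))
run("top",lambda p:match(top,a,sim(p)))
run("scene",lambda p:match(sc,b,sim(p)))
run("w+top",lambda p:np.r_[matchw(sim(p)),match(top,a,sim(p))])
run("w+top+sc",lambda p:np.r_[matchw(sim(p)),match(top,a,sim(p)),match(sc,b,sim(p))])
r=run("w fixed z",lambda p:np.r_[matchw(sim(p)),1e4*(p[2]-.126)]);print(r.fun.reshape(-1)[:16].reshape(8,2).round(1).tolist())
E
python3 fit2.py
```

```text
wrist [0.516  0.1979 0.1252 0.3293] 0.65
top [0.5178 0.2034 0.0956 0.3283] 1.38
scene [0.5057 0.2046 0.1073 0.3297] 1.59
w+top [0.5148 0.1982 0.1223 0.3288] 1.92
w+top+sc [0.5146 0.198  0.1207 0.3288] 1.77
w fixed z [0.5161 0.1979 0.126  0.3293] 0.62
[[0.6, -0.0], [-0.1, -0.1], [0.2, -0.6], [0.1, -0.0], [-0.4, 0.4], [0.0, 0.2], [-0.3, 0.1], [-0.2, 0.3]]
```

Run:
```python
from h import *
print(rel([.6135,.1738,.205],down(.329+np.pi/4)))
```

```text
([0.0004, -0.0009, -0.002], [0.0308, 0.0281, 0.1559])
```

Request:
arm_command(
  steps=[
    [[0,0,0],[0.01,0.01,0.04],0.1],
    [[0,0,0],[0.02,0.02,0.08],-0.2],
    [[0,0,0],[0.03,0.028,0.12],-0.2],
    [[0,0,-0.002],[0.031,0.028,0.15],-0.2],
    [[0,0,-0.002],[0.031,0.028,0.156],-0.2],
    [[0,0,-0.002],[0.031,0.028,0.156],-0.2],
    [[0,0,-0.002],[0.031,0.028,0.156],-0.2],
  ],
)

```text
time: 3.52
eef_pos: [0.6145, 0.1739, 0.2074]
tcp_rot: [0.849, 0.529, 0.002, 0.001]
contact_force: [0.0, -0.0, 0.2]
opening: 0.403
```

Run:
```python
from h import *
import pickle
st=get_state();c=read_camera("wrist");pickle.dump((st,c),open("w2.pkl","wb"));print(st["eef_pos"],st["dq"].round(3),st["opening"])
a=c["frame"]
cv2.imwrite("pics/w2.png",np.clip(a[:,:,::-1]*1.6,0,255).astype(np.uint8))
```

```text
[0.6145459  0.17394993 0.20740263] [ 0.002 -0.003 -0.001  0.001 -0.001 -0.   ] 0.4030346279519217
```

View pics/w2.png

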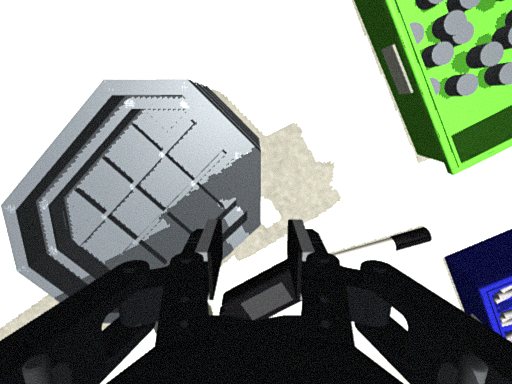

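Run:
```python
from h import *
a=cv2.imread("pics/w2.png")[:,:,::-1]
crop(a,185,70,310,160,6,"pics/e1.png")
crop(np.clip(a*1.5,0,255).astype(np.uint8),195,150,305,245,6,"pics/e2.png")
crop(a,0,70,130,170,6,"pics/e3.png")
```

```text
(no output)
```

View pics/e1.png

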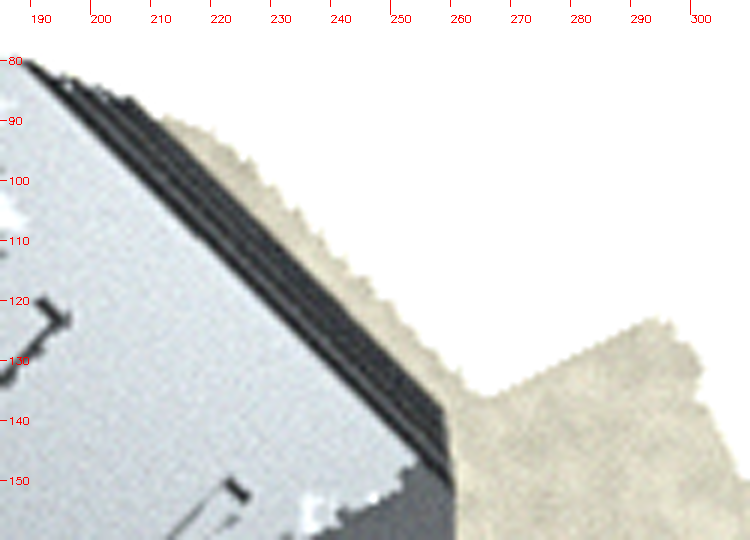

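View pics/e2.png

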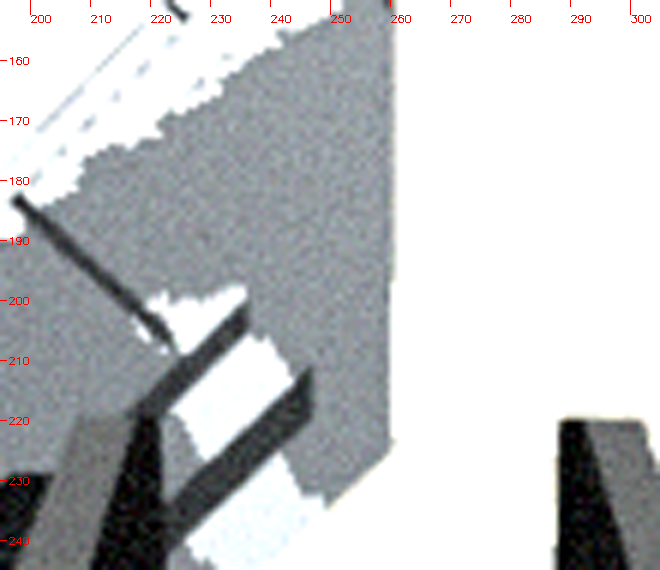

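View pics/e3.png

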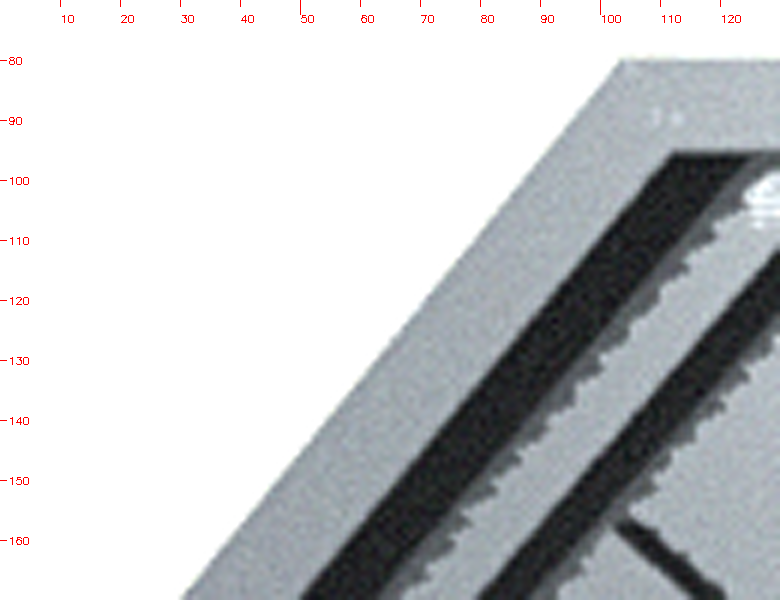

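```bash
cat > fit3.py <<'E'
import io,contextlib
with contextlib.redirect_stdout(io.StringIO()):
    from fit2 import *
st2,w2=pickle.load(open("w2.pkl","rb"))
v2=[(260.6,151.7),(260.3,223.8),(189.2,80),(103.7,79.7)]
idx=[2,3,1,0] 
def m2(p):
    X=sim(p);return np.r_[[proj(w2,X[i],st2)-np.array(q) for i,q in zip(idx,v2)]].ravel()
r=run("w2",m2);print(r.fun.round(1))
run("w2 zfix",lambda p:np.r_[m2(p),1e4*(p[2]-.126)])
r=run("w1+w2",lambda p:np.r_[m2(p),matchw(sim(p))]);print(r.fun.round(1))
p=r.x
c,s=np.cos(p[3]),np.sin(p[3])
for q in [(85,-55)]:
    print("c3",p[0]+(c*q[0]-s*q[1])/1e3,p[1]+(s*q[0]+c*q[1])/1e3)
E
python3 fit3.py
```

```text
w2 [0.5158 0.1978 0.1251 0.3305] 1.77
[ 0.3  0.7  0.3  0.2 -1.8 -0.6  1.3 -0.2]
w2 zfix [0.516  0.1978 0.126  0.3305] 1.82
w1+w2 [0.5159 0.1979 0.1251 0.3297] 1.67
[ 0.3  0.7  0.3  0.2 -1.7 -0.7  1.3 -0.3  0.6  0.2 -0.3  0.1 -0.1 -0.6
 -0.2 -0.1 -0.5  0.3  0.1  0.  -0.1  0.  -0.   0.4]
c3 0.6141151949372871 0.17335419742029473
```

Run:
```python
from h import *
print(rel([.6141,.1734,.107],down(.3297+np.pi/4)))
```

```text
([0.0027, -0.0024, -0.0008], [-0.0009, -0.0, 0.0997])
```

Request:
arm_command(
  steps=[
    [[0.003,-0.002,-0.001],[-0.001,0,0.03],-0.2],
    [[0.003,-0.002,-0.001],[-0.001,0,0.055],-0.2],
    [[0.003,-0.002,-0.001],[-0.001,0,0.075],-0.2],
    [[0.003,-0.002,-0.001],[-0.001,0,0.09],-0.2],
    [[0.003,-0.002,-0.001],[-0.001,0,0.099],-0.2],
    [[0.003,-0.002,-0.001],[-0.001,0,0.1],-0.2],
    [[0.003,-0.002,-0.001],[-0.001,0,0.1],-0.2],
  ],
)

```text
time: 4.55
eef_pos: [0.6146, 0.1734, 0.1074]
tcp_rot: [0.848, 0.529, 0.001, 0.0]
contact_force: [0.4, -0.9, -0.2]
opening: 0.398
```

Run:
```python
from h import *
print(rel([.6141,.1734,.107],down(.3297+np.pi/4)))
s=get_state();print(s["contact_force"],s["wrist_torque"],s["eef_pos"])
c=read_camera("wrist");cv2.imwrite("pics/w3.png",np.clip(c["frame"][:,:,::-1]*1.6,0,255).astype(np.uint8))
```

```text
([0.0009, -0.0012, 0.0002], [-0.0002, -0.0005, 0.0004])
[ 0.37652118 -0.86533659 -0.2249266 ] [0.02761635 0.03747413 0.00416176] [0.61464034 0.17336232 0.10744653]
```

View pics/w3.png

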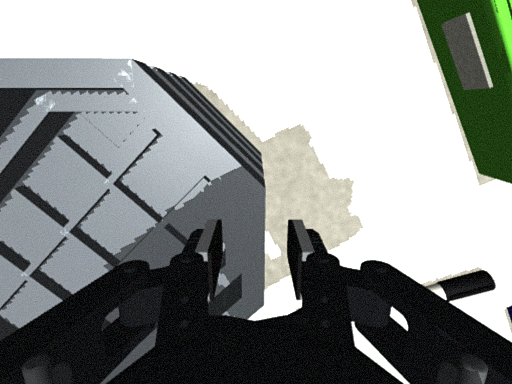

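The fingers straddle the rim: outer edge at col 265, jaws at 220 and 290, centre about 255. Closing now.

Request:
arm_command(
  steps=[
    [[0,0,0],[0,0,0],-0.5],
    [[0,0,0],[0,0,0],-0.7],
    [[0,0,0],[0,0,0],-1],
    [[0,0,0],[0,0,0],-1],
    [[0,0,0],[0,0,0],-1],
    [[0,0,0],[0,0,0],-1],
  ],
  force=100,
)

```text
time: 5.35
eef_pos: [0.6148, 0.1736, 0.1086]
tcp_rot: [0.848, 0.529, 0.001, 0.0]
contact_force: [-3.2, 0.5, 5.7]
opening: 0.1
```

```bash
cat > peel.py <<'E'
from h import *
s=get_state();print(s["contact_force"].round(2),s["wrist_torque"].round(3),s["eef_pos"].round(4),s["opening"])
print("tilt err",rel(s["eef_pos"],down(.3297+np.pi/4))[0])
p=np.array([.5159,.1979]);yaw=.3297;n=yaw-np.pi/4
N=np.array([np.cos(n),np.sin(n),0]);piv=np.r_[p,0]-.096*N;piv[2]=.1255-.026
C=R.from_quat(s["tcp_rot"])
ax=np.cross(N,[0,0,1]) # rotation lifting +N side: N -> up
for th in [.03,.06,.09,.12,.15,.18,.21,.24,.26]:
    Q=R.from_rotvec(ax*th); assert Q.apply(N)[2]>0
    X=piv+Q.apply(s["eef_pos"]-piv)
    print(th,(C.inv()*(Q*C)).as_rotvec().round(3),C.inv().apply(X-s["eef_pos"]).round(4))
E
python3 peel.py
```

```text
[-3.16  0.54  5.65] [ 0.083  0.417 -0.052] [0.6148 0.1736 0.1086] 0.1001768057880419
tilt err [0.0012, -0.0017, 0.0002]
0.03 [-0.03 -0.   -0.  ] [ 0.     -0.0004 -0.0059]
0.06 [-0.06 -0.   -0.  ] [ 0.     -0.0009 -0.0117]
0.09 [-0.09 -0.   -0.  ] [ 0.     -0.0016 -0.0175]
0.12 [-0.12 -0.   -0.  ] [ 0.     -0.0025 -0.0233]
0.15 [-0.15 -0.   -0.  ] [ 0.0001 -0.0035 -0.0291]
0.18 [-0.18 -0.   -0.  ] [ 0.0001 -0.0047 -0.0349]
0.21 [-0.21 -0.   -0.  ] [ 0.0001 -0.0061 -0.0406]
0.24 [-0.24 -0.   -0.  ] [ 0.0001 -0.0077 -0.0462]
0.26 [-0.26 -0.   -0.  ] [ 0.0001 -0.0088 -0.05  ]
```

Request:
arm_command(
  steps=[
    [[-0.015,0,0],[0,0,-0.003],-1],
    [[-0.03,0,0],[0,0,-0.006],-1],
    [[-0.045,0,0],[0,-0.001,-0.009],-1],
    [[-0.06,0,0],[0,-0.001,-0.012],-1],
    [[-0.075,0,0],[0,-0.001,-0.0145],-1],
    [[-0.09,0,0],[0,-0.002,-0.0175],-1],
    [[-0.105,0,0],[0,-0.002,-0.0205],-1],
    [[-0.12,0,0],[0,-0.0025,-0.0235],-1],
    [[-0.12,0,0],[0,-0.0025,-0.0235],-1],
    [[-0.12,0,0],[0,-0.0025,-0.0235],-1],
  ],
)

```text
time: 6.6
eef_pos: [0.6136, 0.1749, 0.1331]
tcp_rot: [0.847, 0.528, 0.034, 0.051]
contact_force: [1.0, 2.1, -0.1]
opening: 0.104
```

Run:
```python
from h import *
s=get_state();print(s["contact_force"].round(2),s["wrist_torque"].round(3),s["eef_pos"].round(4),s["opening"],rel(s["eef_pos"],down(.3297+np.pi/4)))
c=read_camera("wrist");cv2.imwrite("pics/w4.png",np.clip(c["frame"][:,:,::-1]*1.6,0,255).astype(np.uint8))
c=read_camera("scene");crop(c["frame"],240,80,400,240,5,"pics/s4.png")
```

```text
[ 1.    2.06 -0.09] [ 0.362 -0.188 -0.183] [0.6136 0.1749 0.1331] 0.10353437729787397 ([0.1235, -0.0039, -0.0006], [0.0, 0.0, 0.0])
```

View pics/w4.png

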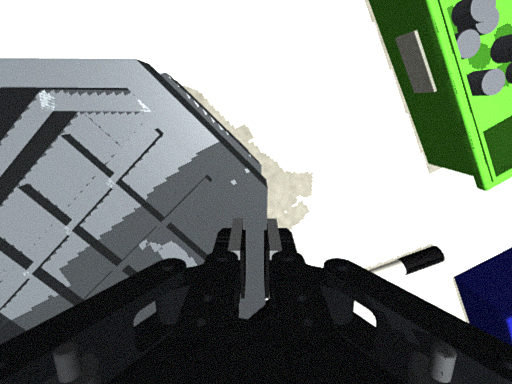

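View pics/s4.png

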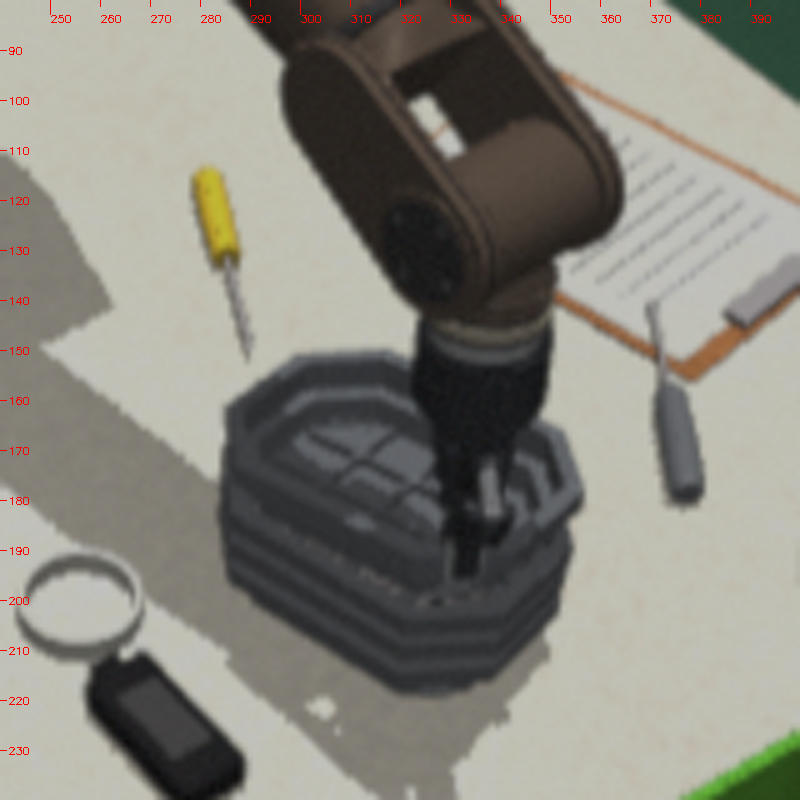

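The corner is peeled, far side down, full tray seated. Continuing to about 0.26 rad.

Request:
arm_command(
  steps=[
    [[-0.02,0,0],[0,0,-0.004],-1],
    [[-0.04,0,0],[0,-0.0005,-0.008],-1],
    [[-0.06,0,0],[0,-0.001,-0.0117],-1],
    [[-0.08,0,0],[0,-0.0014,-0.0156],-1],
    [[-0.1,0,0],[0,-0.0019,-0.0195],-1],
    [[-0.12,0,0],[0,-0.0025,-0.0233],-1],
    [[-0.14,0,0],[0,-0.0032,-0.0272],-1],
    [[-0.14,0,0],[0,-0.0032,-0.0272],-1],
    [[-0.14,0,0],[0,-0.0032,-0.0272],-1],
  ],
)

```text
time: 7.82
eef_pos: [0.6074, 0.1778, 0.1592]
tcp_rot: [0.842, 0.524, 0.071, 0.11]
contact_force: [0.2, -0.1, -1.3]
opening: 0.106
```

Run:
```python
from h import *
s=get_state();print(s["contact_force"].round(2),s["wrist_torque"].round(3),s["eef_pos"].round(4),s["opening"],rel(s["eef_pos"]+np.array([0,0,.05]),R.from_quat(s["tcp_rot"])), rel(s["eef_pos"],down(.3297+np.pi/4)))
c=read_camera("wrist");cv2.imwrite("pics/w5.png",np.clip(c["frame"][:,:,::-1]*1.6,0,255).astype(np.uint8))
c=read_camera("scene");crop(c["frame"],260,120,380,230,6,"pics/s5.png")
```

```text
[ 0.24 -0.06 -1.32] [ 0.116  0.102 -0.031] [0.6074 0.1778 0.1592] 0.10597370961374115 ([0.0, 0.0, 0.0], [0.0002, 0.013, -0.0483]) ([0.2624, -0.0037, -0.0012], [0.0, 0.0, 0.0])
```

View pics/w5.png

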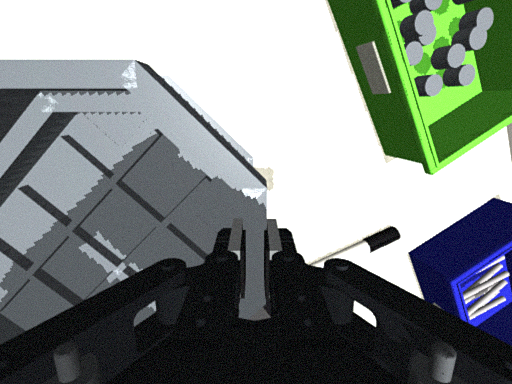

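View pics/s5.png

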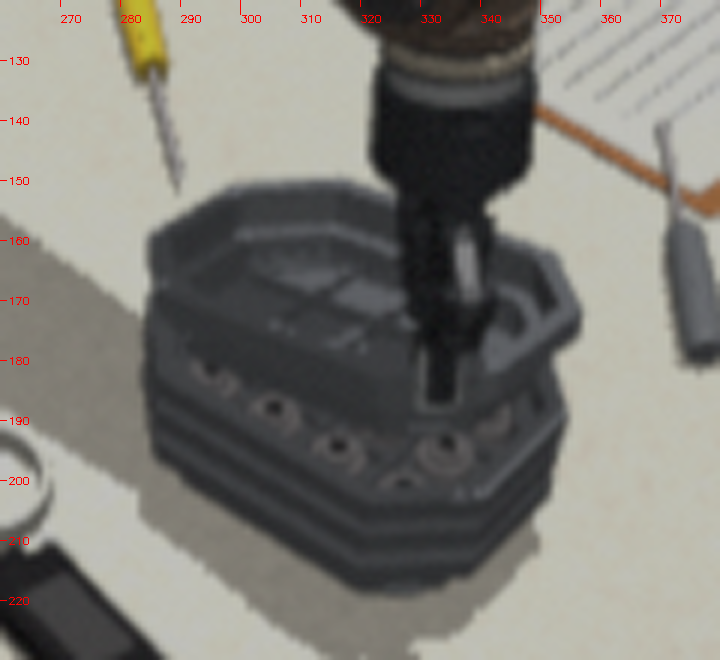

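Request:
arm_command(
  steps=[
    [[0,0,0],[0,0.001,-0.004],-1],
    [[0,0,0],[0,0.002,-0.008],-1],
    [[0,0,0],[0,0.003,-0.012],-1],
    [[0,0,0],[0,0.0045,-0.017],-1],
    [[0,0,0],[0,0.006,-0.023],-1],
    [[0,0,0],[0,0.008,-0.03],-1],
    [[0,0,0],[0,0.0105,-0.039],-1],
    [[0,0,0],[0,0.013,-0.048],-1],
    [[0,0,0],[0,0.0156,-0.058],-1],
    [[0,0,0],[0,0.0156,-0.058],-1],
  ],
)

```text
time: 9.18
eef_pos: [0.6081, 0.1776, 0.2209]
tcp_rot: [0.842, 0.524, 0.072, 0.111]
contact_force: [0.7, -0.0, -1.3]
opening: 0.103
```

Run:
```python
from h import *
s=get_state();print(s["contact_force"].round(2),s["wrist_torque"].round(3),s["eef_pos"].round(4),s["opening"])
c=read_camera("scene");crop(c["frame"],260,90,380,230,5,"pics/s6.png")
# level: rotate about tray centre-ish ; keep tcp at z>=.215
N=np.array([np.cos(.3297-np.pi/4),np.sin(.3297-np.pi/4),0])
print(rel(np.array([.6141,.1734,.230]),down(.3297+np.pi/4)))
```

```text
[ 0.68 -0.04 -1.29] [0.107 0.019 0.022] [0.6081 0.1776 0.2209] 0.10259965666715366
([0.2633, -0.0043, -0.0015], [-0.0008, 0.01, -0.0078])
```

View pics/s6.png

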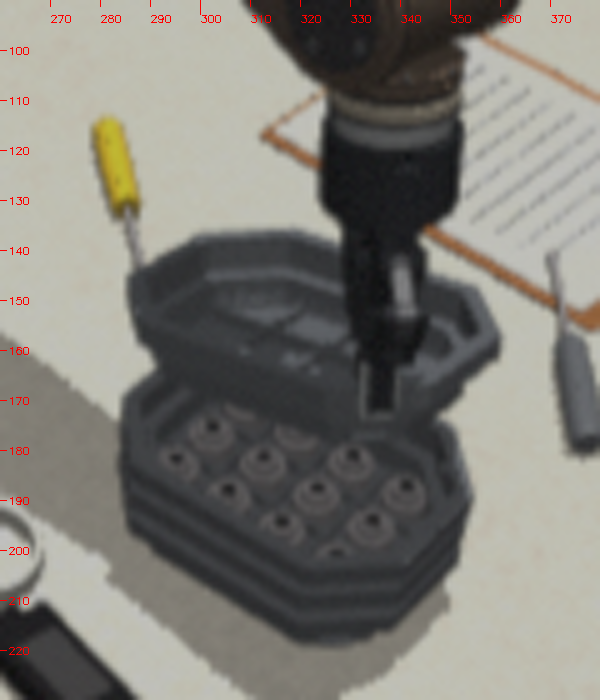

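Request:
arm_command(
  steps=[
    [[0.05,-0.001,0],[0,0.002,-0.002],-1],
    [[0.1,-0.002,0],[0,0.004,-0.003],-1],
    [[0.15,-0.003,-0.001],[0,0.006,-0.005],-1],
    [[0.2,-0.004,-0.001],[0,0.008,-0.006],-1],
    [[0.263,-0.004,-0.001],[-0.001,0.01,-0.008],-1],
    [[0.263,-0.004,-0.001],[-0.001,0.01,-0.008],-1],
    [[0.263,-0.004,-0.001],[-0.001,0.01,-0.008],-1],
  ],
)

```text
time: 10.1
eef_pos: [0.6136, 0.1733, 0.2296]
tcp_rot: [0.849, 0.529, -0.0, 0.0]
contact_force: [0.8, 0.4, -2.0]
opening: 0.1
```

Run:
```python
from h import *
s=get_state();print(s["contact_force"].round(2),s["wrist_torque"].round(3),s["eef_pos"].round(4),s["opening"],s["qpos"].round(2))
c=read_camera("scene");crop(c["frame"],240,80,400,230,5,"pics/s7.png")
yaw=.3297;C0=R.from_euler("z",yaw)
off=C0.inv().apply(np.r_[.6148,.1736,.1086]-np.r_[.5159,.1979,.078])
print("off",off)
for d in [.25,.5,.75,1]:
    a=np.radians(-42.3)*d; th=np.radians(20.99)+a; rr=.5526+(.5504-.5526)*d
    ctr=np.array([rr*np.cos(th),rr*np.sin(th),.2]);
    tcp=ctr+R.from_euler("z",yaw+a).apply(off); tcp[2]=.23
    print(d,rel(tcp,down(yaw+a+np.pi/4)),tcp)
```

```text
[ 0.79  0.41 -2.04] [ 0.012 -0.129 -0.026] [0.6136 0.1733 0.2296] 0.09957138093879313 [ 0.12  0.21  1.68 -0.    1.26  0.57]
off [ 0.08570585 -0.05501098  0.0306    ]
0.25 ([0.0001, 0.0002, 0.1845], [-0.0941, 0.0708, -0.0003]) [0.63571516 0.0577601  0.23      ]
0.5 ([0.0001, 0.0002, 0.3691], [-0.2001, 0.122, -0.0003]) [ 0.63496815 -0.0598874   0.23      ]
0.75 ([0.0001, 0.0002, 0.5536], [-0.3135, 0.1527, -0.0003]) [ 0.61265249 -0.1752987   0.23      ]
1 ([0.0001, 0.0002, 0.7382], [-0.4306, 0.1621, -0.0002]) [ 0.56956326 -0.28455695  0.23      ]
```

View pics/s7.png

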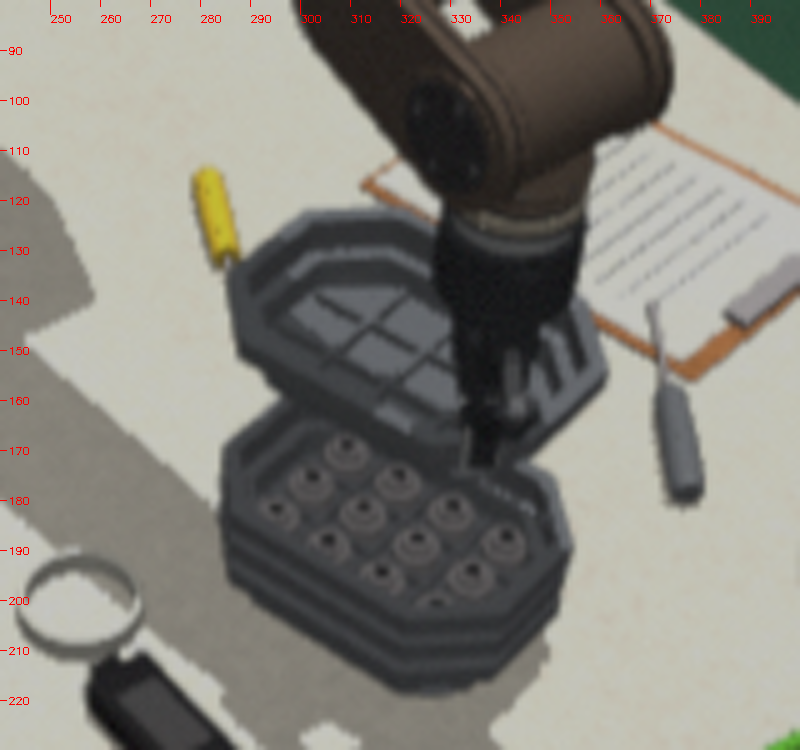

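Request:
arm_command(
  steps=[
    [[0,0,0.03],[-0.014,0.012,0],-1],
    [[0,0,0.08],[-0.039,0.033,0],-1],
    [[0,0,0.13],[-0.065,0.052,0],-1],
    [[0,0,0.185],[-0.094,0.071,0],-1],
    [[0,0,0.24],[-0.124,0.088,0],-1],
    [[0,0,0.3],[-0.159,0.105,0],-1],
    [[0,0,0.369],[-0.2,0.122,0],-1],
    [[0,0,0.43],[-0.237,0.134,0],-1],
    [[0,0,0.49],[-0.274,0.144,0],-1],
    [[0,0,0.554],[-0.314,0.153,0],-1],
    [[0,0,0.6],[-0.342,0.157,0],-1],
    [[0,0,0.63],[-0.361,0.159,0],-1],
  ],
)

```text
time: 11.65
eef_pos: [0.5965, -0.2227, 0.2297]
tcp_rot: [0.971, 0.239, -0.0, 0.0]
contact_force: [0.0, 0.7, -1.6]
opening: 0.1
```

Run:
```python
from h import *
s=get_state();print(s["contact_force"].round(2),s["wrist_torque"].round(3),s["eef_pos"].round(4),s["opening"])
print(rel([.5696,-.2846,.16],down(.3297-.7383+np.pi/4)))
```

```text
[ 0.03  0.68 -1.58] [-0.063 -0.081 -0.008] [ 0.5965 -0.2227  0.2297] 0.10014350299078359
([0.0005, 0.0003, 0.1049], [-0.0525, 0.0423, 0.0698])
```

Request:
arm_command(
  steps=[
    [[0,0,0.03],[-0.015,0.012,0],-1],
    [[0,0,0.06],[-0.03,0.024,0],-1],
    [[0,0,0.09],[-0.043,0.035,0.005],-1],
    [[0,0,0.105],[-0.05,0.04,0.015],-1],
    [[0,0,0.105],[-0.0525,0.0425,0.03],-1],
    [[0,0,0.105],[-0.0525,0.0425,0.045],-1],
    [[0,0,0.105],[-0.0525,0.0425,0.06],-1],
    [[0,0,0.105],[-0.0525,0.0425,0.069],-1],
    [[0,0,0.105],[-0.0525,0.0425,0.069],-1],
    [[0,0,0.105],[-0.0525,0.0425,0.069],-1],
  ],
)

```text
time: 12.9
eef_pos: [0.5701, -0.2849, 0.1614]
tcp_rot: [0.982, 0.187, 0.0, 0.001]
contact_force: [1.3, -0.1, -0.4]
opening: 0.099
```

Run:
```python
from h import *
s=get_state();print(s["contact_force"].round(2),s["wrist_torque"].round(3),s["eef_pos"].round(4),s["opening"])
c=read_camera("scene");crop(c["frame"],140,120,340,270,4,"pics/s8.png")
c=read_camera("top");crop(c["frame"],140,110,370,240,3,"pics/t8.png")
```

```text
[ 1.27 -0.13 -0.37] [-0.097 -0.091  0.003] [ 0.5701 -0.2849  0.1614] 0.09891624709624616
```

View pics/s8.png

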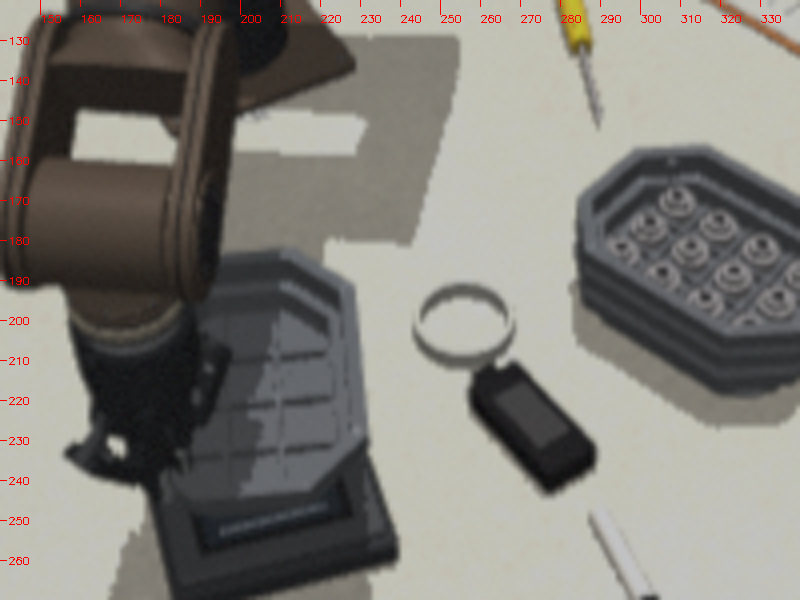

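View pics/t8.png

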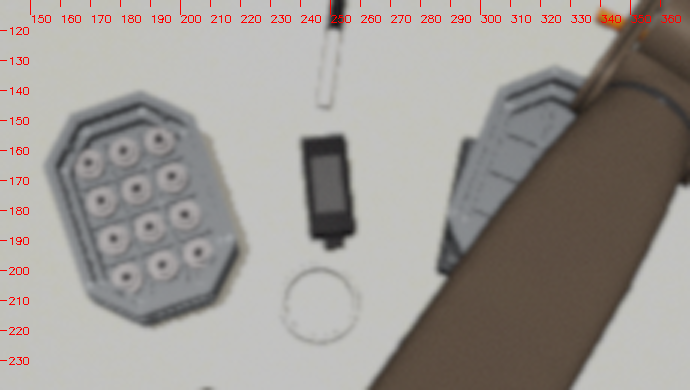

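Request:
arm_command(
  steps=[
    [[0,0,0],[0,0,0.008],-1],
    [[0,0,0],[0,0,0.017],-1],
    [[0,0,0],[0,0,0.025],-1],
    [[0,0,0],[0,0,0.029],-1],
    [[0,0,0],[0,0,0.029],-1],
    [[0,0,0],[0,0,0.029],-1],
    [[0,0,0],[0,0,0.029],-1],
  ],
)

```text
time: 13.88
eef_pos: [0.5704, -0.2852, 0.1332]
tcp_rot: [0.982, 0.187, 0.001, 0.001]
contact_force: [-0.7, 0.5, -1.0]
opening: 0.103
```

```bash
cat > ov.py <<'E'
from h import *
import sys
s=get_state();print(s["contact_force"].round(2),s["wrist_torque"].round(3),s["eef_pos"].round(4),s["opening"],s["dq"].round(3))
Rt=R.from_quat(s["tcp_rot"])*down(np.pi/4).inv()
print("tilt",Rt.as_rotvec())
org=s["eef_pos"]-Rt.apply([.0857,-.055,.0306]);print("tray",org)
P=np.array([(67.8,80),(110,37.8),(110,-37.8),(67.8,-80),(-67.8,-80),(-110,-37.8),(-110,37.8),(-67.8,80)])/1e3
for n,box,k in [("scene",(140,160,280,290),5),("top",(260,110,390,230),6)]:
    c=read_camera(n);im=cv2.resize(c["frame"],None,fx=k,fy=k,interpolation=cv2.INTER_CUBIC)[:,:,::-1].copy()
    uv=np.array([proj(c,org+Rt.apply([x,y,.048])) for x,y in P]);print(n,uv.round(1).tolist())
    cv2.polylines(im,[np.round((uv+.5)*k).astype(int)],True,(0,0,255),1)
    cv2.imwrite(f"pics/{sys.argv[1]}_{n}.png",im[box[1]*k:box[3]*k,box[0]*k:box[2]*k])
E
python3 ov.py o1
```

```text
[-0.69  0.53 -0.98] [-0.065 -0.008  0.023] [ 0.5704 -0.2852  0.1332] 0.1028502541691001 [-0.001  0.     0.001  0.001  0.     0.001]
tilt [-0.00171355 -0.00237975 -0.40856946]
tray [ 0.51368238 -0.2007812   0.10232207]
scene [[232.4, 232.5], [217.8, 246.7], [189.2, 249.5], [173.3, 238.2], [173.8, 200.6], [188.3, 188.6], [213.7, 186.3], [228.9, 195.6]]
top [[305.0, 140.6], [323.4, 133.3], [347.3, 142.8], [355.8, 161.0], [339.5, 203.2], [320.5, 211.0], [296.0, 200.9], [287.9, 182.1]]
```

View pics/o1_scene.png

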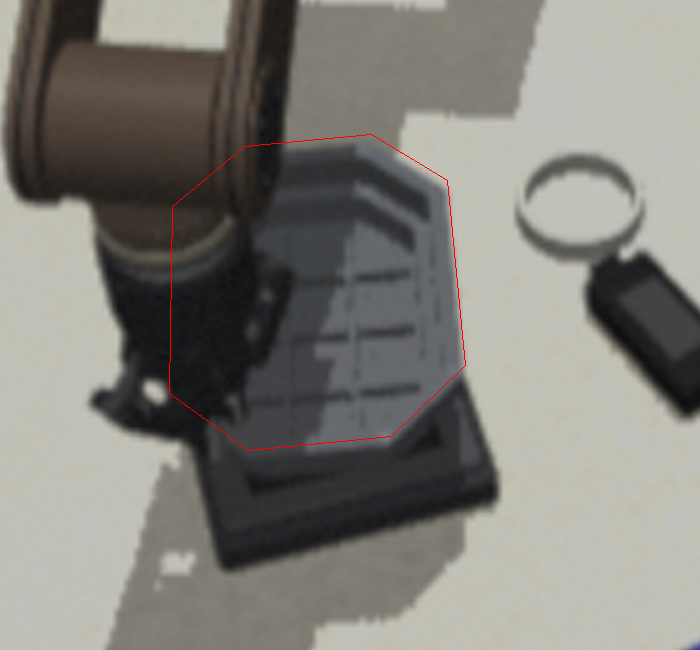

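View pics/o1_top.png

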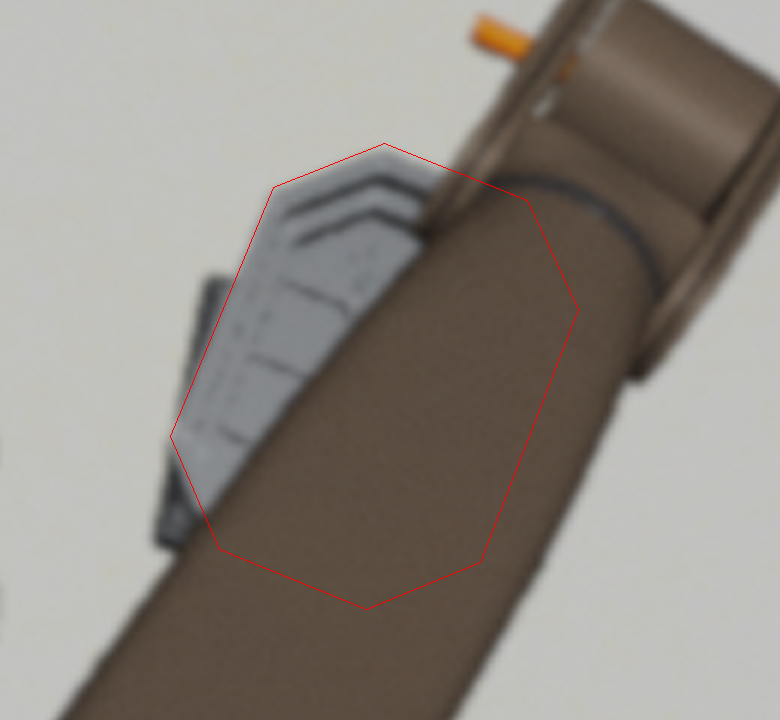

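```bash
python3 -c "
from plant import *
print(get_state()['time']);print(sign_off());s=get_state();print(s['time'],s['eef_pos'],s['opening'],s['contact_force'])"
```

```text
13.975
the job is handed in; nothing more can be done
None
the job is handed in; nothing more can be done
```

I gripped the top tray at tray_corner3 and peeled that corner up about the far corner to 0.26 rad. The tray then came free, leaving the full tray and its bushes seated. I levelled it, carried it to the scanner and handed in at 14 s while still holding it. No verdict was reported.

**Last checks, from the arm's pose and the cameras:**
- **Position:** the label comes out at about (0.514, -0.201, 0.102) m, roughly 1 mm in plan from the estimated window centre and 62 mm above the glass.
- **Level and still:** the gripper is tilted about 0.003 rad. The tray outline predicted from its pose matches the top view, so the tray sits level in the fingers, and joint speeds were near zero.
- **Contact:** the wrist carried only about 1 N, close to the tray's weight. The cameras showed no contact with anything but the gripper.
- **Rest of the bench:** the full tray looks seated and the marker, adapter and tape look untouched. I didn't look again at the screwdriver or jar in the final pictures, but the arm came nowhere near them after the start.

**Disagreement between cameras:** the fixed cameras differed from the wrist camera by 5–6 mm at the stack, in opposite directions. I corrected the scanner position by those offsets; the two corrected readings agree to about 2 mm, and the final scene view shows the same offset.

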